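# Hold the grinder lid at the half mark

### The job

Slide the grinder lid straight out of the open end of its holder, keeping it level and low until it has come out from under the holder's lips, and set it on the grinder with its two lugs in the two slots, fully down. Then turn it clockwise (seen from above) to the half mark, the broad rib midway between the slot and the lock, without ever turning it on to the lock, where it clicks, and finish while still gripping it there, because its spring would turn it back. Leave the other things on the counter where they are.

Things in the scene. Friction and masses are not known exactly. Their poses are not given: they have to be found in the camera images.
- grinder: Electric grinder, round steel body (foot 107 mm across), fixed to the counter. Origin at the centre of its underside, z up. The grey mouth on top (flat rim 88 mm across, 95 mm above the counter) opens 60 mm wide, with two opposite slots, 14 mm wide, reaching 36 mm from the axis, along the grinder's own +x and -x (both alike). The lugs turn in below 8 mm thick lips, only clockwise from the slots
- lid_seat (a point): Point on the grinder's axis 79 mm above the counter: where the lid's origin lies when the lid is fully down, its flange resting on the rim. Axes as grinder. The lugs then have 2.5 mm of play up and down
- slot_mark (a point): Outer face of one narrow upright rib outside the mouth, at the +x slot, 48 mm from the axis, 84 mm above the counter. An equal rib stands at the other slot
- half_mark (a point): Outer face of the broad rib (11 mm wide, 22 mm tall) outside the mouth, 45 degrees clockwise (from above) of the +x slot, 48 mm from the axis. An equal one stands opposite. At the half mark the ends of the lid's bar point at the broad ribs
- lock_mark (a point): Point midway between a pair of narrow ribs outside the mouth, 90 degrees clockwise of the +x slot; an equal pair stands opposite. From 60 degrees on sprung balls resist the lugs, and at about 90 degrees the lugs click in behind them: the lock, not to be reached
- drive_ring (a joint): Sprung ring inside the grinder that the lugs push round, rad; 0 at rest, grows as the lid is turned clockwise. It starts to move after the lid has turned about 0.11 from mid-slot and then reads the lid's angle less about 0.11: about 0.68 with the lid at the half mark. Its spring turns the lid back with 0.04 N m at 0 and 0.075 N m at the half mark
- lid: Black lid with a metal grip bar, 160 g. Origin at the centre of its underside, z up, x along its grip bar. Plug 56 mm across, 16 mm deep; two lugs at its foot, under the ends of the bar, 10 mm wide, 5.5 mm tall, reaching 34 mm from the axis; round flange 80 mm across, 16 to 21 mm above the origin. Both ends are alike: it fits either way round. Starts on the holder's floor, bar roughly across the holder
- lid_grip (a point): Point on the lid's axis 50 mm above its origin, inside the upright grip bar: bar 56 mm long (lid x), 14 mm wide (lid y), from 21 to 63 mm above the lid's origin. Axes as lid
- lid_holder: Steel holder, 92 mm (x) by 102 mm (y), 33 mm tall, fixed to the counter. Origin at the centre of its underside; open end towards its own -x (to the robot), back closed. Floor 6 mm above the counter. Side lips, 29 to 33 mm above the counter and 69 mm apart, lie 2 mm over the flange from the back to 34 mm before the origin: the lid can rise only when drawn out by 60 mm or more
- card_reader: Bystander, to be left alone: white card reader with keys, 100 x 66 x 19 mm. Origin at the centre of its underside
- coin_roll0: Bystander, to be left alone: paper-wrapped coin roll, 74 mm long, 21 mm thick. Origin at the centre of its underside
- glue_stick: Bystander, to be left alone: standing glue stick, 23 mm thick, 88 mm tall. Origin at the centre of its underside
- salt_shaker: Bystander, to be left alone: standing glass shaker, 42 mm wide, 85 mm tall. Origin at the centre of its underside
- desk_bell: Bystander, to be left alone: domed counter bell, 83 mm wide, 60 mm tall. Origin at the centre of its underside
- lighter: Bystander, to be left alone: flat lighter, 78 x 24 x 14 mm. Origin at the centre of its underside
- marker_black: Bystander, to be left alone: lying marker, 138 mm long, 17 mm thick. Origin at the centre of its underside

How it is judged:
On the way, in this order (a step that is already met when the one before it is completed fails the run):
1. the lid is drawn out of the open end of the holder, low and level (x of lid in the frame of lid_holder below -0.045 m and y of lid in the frame of lid_holder between -0.02 and 0.02 m and z of lid in the frame of lid_holder below 0.02 m and angle between lid's own z axis and vertical below 0.2 rad), for 0.02 s.
2. the lid is fully down on the grinder with its lugs in the slots, not yet turned (horizontal distance between lid and lid_seat below 0.004 m and z of lid in the frame of lid_seat between -0.003 and 0.003 m and angle between lid's own z axis and vertical below 0.08 rad and angle between the x axis of lid and the x axis of grinder, either way round below 0.17 rad and value of joint drive_ring below 0.15 rad), for 0.1 s.
3. the lid is turned clockwise to the half mark and is held there (horizontal distance between lid and lid_seat below 0.004 m and z of lid in the frame of lid_seat between -0.003 and 0.003 m and angle between lid's own z axis and vertical below 0.08 rad and angle between the x axis of lid and the x axis of grinder, either way round between 0.56 and 1.02 rad and value of joint drive_ring between 0.4 and 1 rad), for 0.3 s.
At the end, for the whole second after the job is handed in: The lid is down on the grinder (within 3 mm of its seat in height, 4 mm sideways, level within 0.08 rad), its bar 0.56 to 1.02 rad clockwise of the slot line (half mark at 0.785), the drive ring between 0.4 and 1.0 rad and at rest, and the fingers still grip the lid with more than 2 N (all of step 3 and contact force between the fingers and lid above 2 N and velocity of joint drive_ring between -0.1 and 0.1 rad/s); the arm keeps its last pose, push and grip.
It fails at once if the lid is turned on to the lock (drive ring beyond 1.1 rad) (value of joint drive_ring above 1.1 rad).
It fails at once if a bystander is shifted by more than 20 mm (distance of any of card_reader, coin_roll0, glue_stick, salt_shaker, desk_bell, lighter, marker_black from where it was at the start of the episode above 0.02 m).
It also fails if it takes over 48 s, if anything falls off the work surface, if the arm or the gripper's body presses on something with over 40 N, if the wrist force passes 120 N, or if a joint passes its speed limit or range.

### The arm

A 6-joint arm with a two-finger parallel gripper is mounted at the origin on a cart in front of the work surface, level with it; the furniture and walls round the work are solid. World frame = base frame: x ahead of the robot, y to its left, z up, the work surface at z = 0. Lengths are in m, angles in rad, forces in N, time in s.
With the tool pointing down it reaches from about 0.275 to 0.725 m from the base axis. Payload 15.9 kg.
Tool frame: the origin (TCP) lies midway between the tips of the shut fingers; the grasp point (between the pads) lies 19 mm behind it; z points along the fingers, y is the line along which they close (so a half turn about z gives the same grasp; the last joint's range is limited). The gripper opens to 85 mm and grips with 20 to 120 N. Pads are 22 mm wide; open, the fingers measure 114 mm over their backs; the gripper's body (76 mm by 85 mm) begins 54 mm behind the grasp point. The pads swing forward as they close: fully open they stand 13 mm farther back than shut.
Start: joints at [-1.263, 0.213, -0.034, 1.323, 0, 1.571], TCP at [0.151, -0.476, 0.231] pointing down, gripper open.
Joint ranges: [-2.98, 2.98], [-0.74, 1.72], [-1.14, 1.35], [-2.1, 2.04], [-1.57, 1.44], [-3.14, 3.14]. Speed limits (rad/s): [1.89, 1.89, 2.39, 2.57, 3.14, 3.14].

### API

Orientations are given as [roll, pitch, yaw] about the fixed x, y, z axes, in that order (R = Rz(yaw) Ry(pitch) Rx(roll)).
In Python, from station import sensors, eyes, r gives the robot as it stands.
- The arm moves only by the tool arm_command, never from a script. Its argument "increments" is a list of rows, each a list of 3 entries, a list of its own where there are three numbers: the opening, from -1 (shut) to 1 (fully open), then the shift along the world's x, y, z in m, then the turn, a rotation vector about the world's x, y, z in rad. A call has 1 to 12 rows; each row shifts and turns the commanded pose from where the row before left it; what a row does not reach is not made up. A row lasts 1/8 s, in which the tool goes at most 62.5 mm and 10.7 degrees, less where a joint would pass 70% of its speed; a pose out of reach is approached as far as the arm can. A call with a gripper value outside its range is refused whole. The fingers move at their own pace and stop on an object; the grip force is fixed at half the most. Time passes only in rows, so rows that do not move let the fingers close. It gives the time, the measured TCP pose, the force, the opening and the grip force at its end, in the units of the state.
- sensors.get_obs(): the state, without advancing time (a new reading comes with each control period).
- eyes.capture(name): name is "side" or "top"; returns a dict with "color" (384x512x3 uint8, red, green, blue), "fx", "fy", "cx", "cy" (pixels), "distortion" ([k1, k2, p1, p2, k3] as OpenCV has them; the pictures are not rectified), "view" (4x4, takes a point from world to camera coordinates). Camera axes: x right, y up, looking along -z (the intrinsics and any distortion apply to the point x, -y, -z); pixel columns grow to the right and rows downward; lengths in m; the calibration is good to about 2 mm. A picture is of the moment at which its call begins. There is no depth.
- r.finish_job(): hands the job in; it is judged then, once.
The state is a dict: "t": time; "qpos": joint angles; "dq": joint speeds; "effort": joint torques, N m; "eef_pos": TCP position; "tcp_rot": TCP orientation; "ft_force": force on the tool from outside, world axes, zero at the start; "wrist_torque": the same for the moment, N m; "width": opening from 0.0 (shut) to 1.0 (fully open); "gripper_force": force on a finger pad.
Only numpy, scipy, OpenCV 4.12 (cv2) and the standard library are available. Lean on these libraries where they do the work, as an engineer would, in place of code of your own. Each camera call takes 0.05 s, during which the arm holds its last target. There are 200 camera calls.

## Working session

There is one attempt and no reset: what is moved stays moved. The work goes in short steps, Python scripts to look and compute and a tool call to move; the robot and the scene stay as the last step left them, time stands still between calls to the robot, and variables do not carry over. Pictures are saved under pics/ and viewed, at most 10 in all, crops included, and the job is handed in when it is done.

Besides the shell and the picture viewer there is one more tool, called after ">>>" as name([rows], argument=value, ...), one row to a line, values as JSON. arm_command: Moves the arm, as the interface text tells. Its arguments: {"type":"object","properties":{"increments":{"type":"array"}},"required":["increments"]}

```bash
mkdir -p pics
cat > h.py <<'E'
import numpy as np,cv2
def load(n):
    d=np.load(n,allow_pickle=True).item(); return d
def ray(d,u,v):
    K=np.array([[d['fx'],0,d['cx']],[0,d['fy'],d['cy']],[0,0,1]],float)
    p=cv2.undistortPoints(np.array([[[u,v]]],float),K,np.array(d['distortion'],float))[0,0]
    V=np.array(d['view']);R=V[:3,:3];c=-R.T@V[:3,3]
    return c,R.T@np.array([p[0],-p[1],-1.])
def onz(d,u,v,z):
    c,r=ray(d,u,v); return (c+r*(z-c[2])/r[2])
def proj(d,P):
    V=np.array(d['view']);q=(V[:3,:3]@np.asarray(P,float).reshape(-1,3).T).T+V[:3,3]
    q=q*[1,-1,-1]
    K=np.array([[d['fx'],0,d['cx']],[0,d['fy'],d['cy']],[0,0,1]],float)
    return cv2.projectPoints(q,np.zeros(3),np.zeros(3),K,np.array(d['distortion'],float))[0][:,0]
E
python3 - <<'E'
from station import sensors,eyes,r
import numpy as np,cv2
for n in('top','side'):
    d=eyes.capture(n); np.save(n+'0.npy',d,allow_pickle=True)
    cv2.imwrite(f'pics/{n}0.png',cv2.resize(d['color'][:,:,::-1],(800,600),interpolation=cv2.INTER_CUBIC))
    V=np.array(d['view']);print(n,-V[:3,:3].T@V[:3,3],-V[2,:3],d['fx'],d['distortion'])
print(sensors.get_obs())
E
```

```text
top [0.35672699 0.11534015 0.9917731 ] [ 0.22340388  0.00425504 -0.97471668] 391.60005674671004 [0.04127291 0.         0.         0.         0.        ]
side [ 0.4520289  -0.66975406  0.48818537] [ 0.14511482  0.87937742 -0.4534722 ] 385.16002439858516 [-0.09146329  0.          0.          0.          0.        ]
{'t': 0.1, 'qpos': array([-1.26298025e+00,  2.13303682e-01, -3.49937746e-02,  1.32349813e+00,
        3.74122432e-06,  1.57080802e+00]), 'dq': array([ 0.00214376, -0.00114657,  0.00191497, -0.00163346,  0.00058195,
       -0.00034538]), 'effort': array([-1.93207648e-03, -6.87240171e+01,  4.87814569e+01,  1.19562907e-02,
       -2.31120557e-04,  2.14302526e-05]), 'eef_pos': array([ 0.1513968 , -0.47620473,  0.2308683 ]), 'tcp_rot': array([-3.14059339e+00, -3.72953827e-06,  3.07804383e-01]), 'ft_force': array([ 0.28417954,  0.04017419, -0.37617164]), 'wrist_torque': array([-0.02901848, -0.02334454, -0.0255388 ]), 'gripper_force': 0.0, 'width': 1.001388809364935}
```

View pics/top0.png

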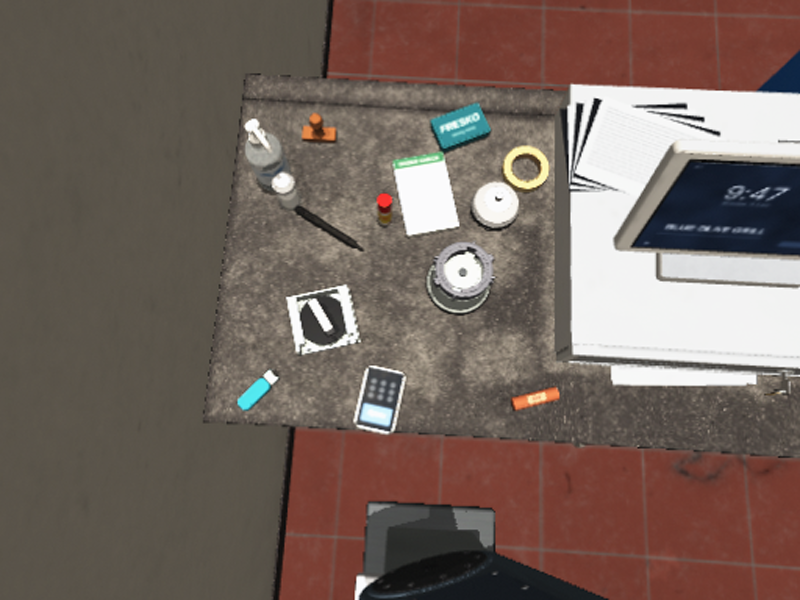

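View pics/side0.png

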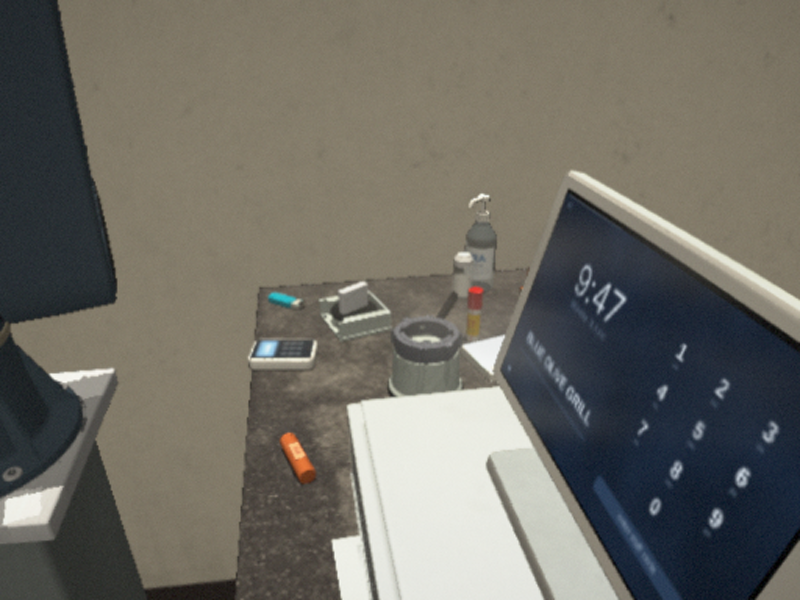

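The top view shows the holder and lid at about (322,320) and the grinder at (463,272). The bell is at (495,205), the reader at (380,400), the lighter at (257,390) and the marker at (330,228). The drawers with the monitor lie to the right. In the side view the holder is at (355,312) and the grinder at (425,350). I'll zoom in on both.

Run:
```python
from h import *
d=load('top0.npy');im=d['color'][:,:,::-1]
a=im[178:232,178:238];b=im[148:202,266:326]
f=lambda x:cv2.resize(x,None,fx=6.5,fy=6.5,interpolation=cv2.INTER_CUBIC)
d2=load('side0.npy');s=d2['color'][:,:,::-1]
c=s[176:220,200:260];e=s[196:256,244:300][:44]
g=s[198:254,244:304]
o=np.vstack([np.hstack([f(a),f(b)])])
t=np.hstack([cv2.resize(c,(390,249),interpolation=cv2.INTER_CUBIC),cv2.resize(g[:40],(390,249),interpolation=cv2.INTER_CUBIC)])
cv2.imwrite('pics/z.png',np.vstack([o,t])[:600]);print(o.shape)
for u,v,z in [(206,204,0.03),(296,173,.095)]: print(onz(d,u,v,z))
```

```text
(351, 780, 3)
[0.52832578 0.23678032 0.03      ]
[0.60325834 0.02196604 0.095     ]
```

View pics/z.png

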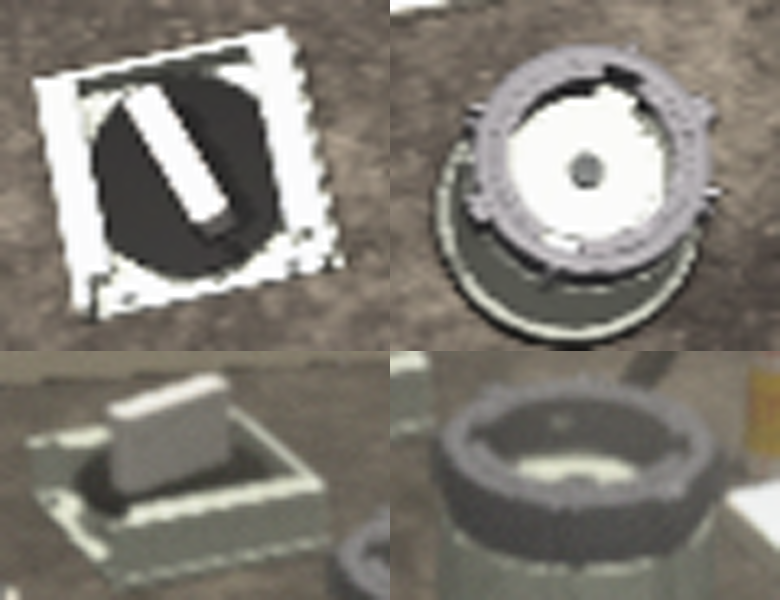

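The zoom shows the bar's top face from (143,90) to (208,215) in the left tile. The grinder ring is centred near (590,165), with slot notches at (625,75) and (565,245) and a broad rib at (710,110). Next I'll measure with masks.

Run:
```python
from h import *
from scipy.optimize import least_squares
d=load('top0.npy');im=d['color'].astype(int)
def W(pts,z): return np.array([onz(d,u,v,z)[:2] for u,v in pts])
T=lambda x,y,ox,oy:((x+.5)/6.5+ox-.5,(y+.5)/6.5+oy-.5)
# bar: bright blob inside the dark lid
g=im.min(2);m=np.zeros(g.shape,np.uint8)
m[188:214,192:216]=(g[188:214,192:216]>150)
n,l,st,ce=cv2.connectedComponentsWithStats(m)
for i in range(1,n):
    if st[i,4]>30:
        c=cv2.findContours((l==i).astype(np.uint8),0,1)[0][0][:,0]
        w=W(c,.069);print('bar?',st[i],W([ce[i]],.069),cv2.minAreaRect((w*1000).astype(np.float32)))
c=W([T(125,90,178,178),T(160,85,178,178),T(228,205,178,178),T(190,225,178,178)],.069);print('bar hand',c.mean(0),np.degrees(np.arctan2(*(c[0]+c[1]-c[2]-c[3])[::-1])),c)
hc=W([T(*p,178,178) for p in((35,80),(285,28),(342,265),(80,318))],.033)
print('holder',hc.mean(0),np.linalg.norm(hc-np.roll(hc,1,0),axis=1),[np.degrees(np.arctan2(*(hc[a]-hc[b])[::-1])) for a,b in((0,3),(1,2),(0,1),(3,2))])
# lid disc dark, flange top z=.027
k=np.zeros(g.shape,np.uint8);k[184:224,188:224]=im[184:224,188:224].max(2)<70
n,l,st,ce=cv2.connectedComponentsWithStats(k);i=1+st[1:,4].argmax()
c=cv2.convexHull(cv2.findContours((l==i).astype(np.uint8),0,1)[0][0])[:,0]
w=W(c,.027);print('disc',cv2.minEnclosingCircle((w*1000).astype(np.float32)),st[i])
# grinder ring purple
p=np.zeros(g.shape,np.uint8);s=np.s_[150:196,270:322]
p[s]=(im[s][:,:,2]-im[s][:,:,1]>8)&(im[s].max(2)>105)
n,l,st,ce=cv2.connectedComponentsWithStats(p);i=1+st[1:,4].argmax();print(st[i])
cs,h=cv2.findContours((l==i).astype(np.uint8),cv2.RETR_CCOMP,cv2.CHAIN_APPROX_NONE)
for c,hh in zip(cs,h[0]):
    if len(c)<20: continue
    w=W(c[:,0],.095)*1000
    q=least_squares(lambda q:np.hypot(*(w-q[:2]).T)-q[2],[600,20,40],loss='soft_l1').x
    a=np.degrees(np.arctan2(*(w-q[:2]).T[::-1]));R=np.hypot(*(w-q[:2]).T);o=a.argsort()
    print('ring',hh[3],q,len(c),st[i]);print([(int(x),round(y)) for x,y in zip(a[o],R[o])])
s1=W([T(628,75,266,148),T(567,245,266,148)],.095);print('slot',s1,np.degrees(np.arctan2(*(s1[0]-s1[1])[::-1])))
```

```text
bar? [192 191  21  21 159] [[0.53058608 0.23966453]] ((527.1057739257812, 244.0536346435547), (62.61656951904297, 28.948163986206055), 34.76219177246094)
bar hand [0.52896166 0.23586468] 31.544062650392245 [[0.55078742 0.2564412 ]
 [0.5534136  0.24369616]
 [0.50990868 0.21502424]
 [0.50173693 0.22829713]]
holder [0.52795069 0.23604563] [0.09412386 0.0978998  0.09537014 0.10037194] [np.float64(15.850992160405802), np.float64(17.326808602746716), np.float64(105.43537980439481), np.float64(104.7521944922651)]
disc ((528.5498046875, 237.54916381835938), 40.15027618408203) [192 189  29  32 534]Traceback (most recent call last):
  File "<stdin>", line 25, in <module>
ValueError: attempt to get argmax of an empty sequence
```

Run:
```python
from h import *
from scipy.optimize import least_squares
d=load('top0.npy');im=d['color'].astype(int)
T=lambda x,y,ox,oy:((x+.5)/6.5+ox-.5,(y+.5)/6.5+oy-.5)
for z in(.1,.2):print('drawer',onz(d,358,230,z),onz(d,394,160,z+.2))
u0,v0=T(590,162,266,148)
g=im.mean(2).astype(np.float32)
print('rim px',im[int(T(690,160,266,148)[1]),int(T(690,160,266,148)[0])],im[155:158,290:296].tolist()[0][:3])
# radial sampling from the centre: world z=.095 circle directions
c=onz(d,u0,v0,.095)
for it in range(3):
    P=[];I=[]
    for a in np.radians(np.arange(0,360,10)):
        rr=np.arange(24,56,.5)/1000
        q=proj(d,np.c_[c[0]+rr*np.cos(a),c[1]+rr*np.sin(a),np.full(rr.size,.095)]).astype(np.float32)
        s=cv2.remap(d['color'].astype(np.float32),q[:,:1],q[:,1:],cv2.INTER_LINEAR)[:,0]
        pur=s[:,2]-s[:,1]
        ok=np.where((pur>4)&(s.mean(1)>95))[0]
        if len(ok)>10: P.append((np.degrees(a),1000*rr[ok[0]],1000*rr[ok[-1]]))
    P=np.array(P)
    if len(P)<8: print('few',s.astype(int)[::4].tolist());break
    A=np.radians(P[:,0])
    def fit(R): 
        w=np.c_[np.cos(A)*R,np.sin(A)*R]
        return least_squares(lambda q:np.hypot(*(w-q[:2]).T)-q[2],[0,0,40],loss='soft_l1').x
    fi,fo=fit(P[:,1]),fit(P[:,2]);print(c,'inner',fi,'outer',fo)
    if it<2:c=c+np.r_[fi[:2],0]/1000
print(np.round(P).astype(int).tolist())
from_c=[onz(d,*T(*p,266,148),.095)[:2]-c[:2] for p in((628,75),(567,245),(632,48),(550,281),(710,110),(480,205))]
for f in from_c: print(np.degrees(np.arctan2(f[1],f[0])),np.hypot(*f))
```

```text
drawer [ 0.4756028  -0.12254513  0.1       ] [ 0.58181427 -0.13550175  0.3       ]
drawer [ 0.46227253 -0.09586959  0.2       ] [ 0.54927654 -0.09924103  0.4       ]
rim px [244 244 243] [[115, 108, 102], [134, 129, 127], [152, 147, 150]]
few [[94, 89, 83], [94, 89, 82], [94, 89, 82], [95, 90, 83], [94, 89, 83], [94, 89, 83], [94, 89, 82], [94, 90, 82], [93, 90, 82], [93, 89, 82], [93, 89, 82], [93, 89, 82], [93, 89, 81], [94, 89, 81], [94, 89, 82], [95, 90, 83]]
[]
-22.355479639682436 0.03665768933048105
165.1842182849411 0.03268686065934781
-19.20508736422407 0.04698182047518082
162.28320391596586 0.047563608613734314
-63.07670349389293 0.04901760127506273
114.86407601813193 0.043877836766811514
```

```bash
cat > ring.py <<'E'
from h import *
from scipy.optimize import least_squares
d=load('top0.npy')
T=lambda x,y:((x-390+.5)/6.5+265.5,(y+.5)/6.5+147.5)
c=onz(d,*T(590,162),.095)
for it in range(4):
    P=[]
    for a in np.radians(np.arange(0,360,6)):
        rr=np.arange(24,56,.5)/1000
        q=proj(d,np.c_[c[0]+rr*np.cos(a),c[1]+rr*np.sin(a),np.full(rr.size,.095)]).astype(np.float32)
        s=cv2.remap(d['color'].astype(np.float32),q[:,:1],q[:,1:],cv2.INTER_LINEAR)[:,0]
        ok=np.where((s[:,2]-s[:,1]>4)&(s.mean(1)>110)&(s.mean(1)<200))[0]
        if len(ok)>8: P.append((np.degrees(a),1000*rr[ok[0]],1000*rr[ok[-1]]))
    P=np.array(P)
    A=np.radians(P[:,0])
    def fit(R):
        w=np.c_[np.cos(A)*R,np.sin(A)*R]
        return least_squares(lambda q:np.hypot(*(w-q[:2]).T)-q[2],[0,0,40],loss='soft_l1').x
    fi,fo=fit(P[:,1]),fit(P[:,2]);print(c,'inner',fi,'outer',fo)
    if it<3:c=c+np.r_[(fi[:2]+fo[:2])/2,0]/1000
print(np.round(P).astype(int).tolist())
for p in((628,75),(567,245),(632,48),(550,281),(710,110),(480,205),(712,195),(475,115)):
    f=onz(d,*T(*p),.095)[:2]-c[:2];print(p,np.degrees(np.arctan2(f[1],f[0])),np.hypot(*f))
x=[onz(d,*T(*p),.095)[:2] for p in((628,75),(567,245))];print(np.degrees(np.arctan2(*(x[0]-x[1])[::-1])))
for z in(.1,.2):print('drawer',onz(d,358,230,z))
E
python3 ring.py
```

```text
Traceback (most recent call last):
  File "ring.py", line 15, in <module>
    A=np.radians(P[:,0])
                 ~^^^^^
IndexError: too many indices for array: array is 1-dimensional, but 2 were indexed
```

>>> arm_command([
  [1, [0.02, 0.06, 0.01], [0, 0, 0]],
  [1, [0.02, 0.06, 0.01], [0, 0, 0]],
  [1, [0.02, 0.06, 0], [0, 0, 0]],
  [1, [0.02, 0.06, 0], [0, 0, 0]],
  [1, [0.02, 0.06, 0], [0, 0, 0]],
  [1, [0.02, 0.06, 0], [0, 0, 0]],
  [1, [0.02, 0.06, 0], [0, 0, 0]],
  [1, [0.02, 0.06, 0], [0, 0, 0.04]],
  [1, [0.03, 0.05, 0], [0, 0, 0.05]],
  [1, [0.03, 0.05, 0], [0, 0, 0.05]],
  [1, [0.03, 0.05, 0], [0, 0, 0.05]],
  [1, [0.03, 0.04, 0], [0, 0, 0.05]],
])

```text
t: 1.6
eef_pos: [0.4198, 0.148, 0.2507]
tcp_rot: [-3.142, 0.0, 0.543]
ft_force: [-0.4, -1.1, 0.7]
width: 1.0
gripper_force: 0.0
```

```bash
sed -i 's/s\[:,2\]-s\[:,1\]>4/s[:,2]-s[:,1]>-1/' ring.py; python3 ring.py; python3 -c "
from h import *
d=load('top0.npy');print(d['color'][173,306:318].tolist())"
```

```text
[0.6045316  0.02118542 0.095     ] inner [ 1.07249449 -0.2127832  31.07617892] outer [ 1.56725681 -0.20902828 43.052785  ]
[0.60585147 0.02097452 0.095     ] inner [-0.22728557  0.04769836 31.07866024] outer [ 0.28022515 -0.08902067 43.05642777]
[0.60587794 0.02095386 0.095     ] inner [-0.25679205  0.07221348 31.09337866] outer [ 0.24789027 -0.05646115 43.04397468]
[0.60587349 0.02096173 0.095     ] inner [-0.25679205  0.07221348 31.09337866] outer [ 0.26505892 -0.07700277 43.06344499]
[[0, 31, 43], [6, 31, 43], [12, 31, 43], [18, 31, 44], [24, 30, 42], [30, 30, 43], [36, 30, 42], [42, 30, 44], [48, 30, 44], [54, 30, 44], [60, 30, 42], [66, 30, 44], [72, 31, 44], [78, 32, 44], [84, 32, 43], [90, 32, 42], [96, 32, 42], [102, 32, 43], [108, 31, 42], [114, 31, 48], [120, 30, 48], [126, 31, 43], [132, 31, 43], [138, 31, 43], [144, 32, 42], [150, 36, 42], [156, 37, 42], [162, 36, 44], [168, 37, 42], [174, 32, 43], [180, 32, 42], [186, 32, 42], [192, 31, 42], [198, 30, 42], [204, 30, 42], [210, 30, 42], [216, 32, 42], [222, 32, 43], [228, 31, 43], [234, 31, 43], [240, 31, 44], [246, 32, 4
[... 291 characters left out ...]
877559425382 0.03492981237405499
(567, 245) 167.05855220608132 0.033774157810764344
(632, 48) -17.851759722164147 0.045183662519498596
(550, 281) 164.13381530800805 0.04845667683211015
(710, 110) -64.12255705478677 0.04784540343642913
(480, 205) 116.54318611813112 0.044298090056036105
(712, 195) -104.1783990622231 0.045850150906437695
(475, 115) 71.83138192364383 0.04509943129414491
-17.180407685046365
drawer [ 0.4756028  -0.12254513  0.1       ]
drawer [ 0.46227253 -0.09586959  0.2       ]
[[251, 251, 249], [241, 242, 236], [161, 161, 149], [141, 139, 134], [161, 157, 159], [180, 176, 178], [182, 178, 181], [184, 179, 183], [167, 162, 165], [142, 136, 132], [126, 116, 104], [129, 120, 107]]
```

>>> arm_command([
  [1, [0.055, 0.03, 0], [0, 0, 0.007]],
  [1, [0.04, 0.035, 0], [0, 0, 0]],
  [1, [0.015, 0.024, -0.05], [0, 0, 0]],
  [1, [0, 0, -0.05], [0, 0, 0]],
  [1, [0, 0, -0.03], [0, 0, 0]],
  [1, [0, 0, 0], [0, 0, 0]],
])

```text
t: 2.35
eef_pos: [0.5276, 0.234, 0.1188]
tcp_rot: [-3.141, 0.005, 0.547]
ft_force: [-0.5, -0.6, 0.8]
width: 1.001
gripper_force: 0.0
```

Grinder axis is at (0.606, 0.021), with the slot line at −18°. The lid is at (0.529, 0.236), its bar at 31.5° and the holder yaw at about 16°. I'll descend and grip.

>>> arm_command([
  [1, [0.001, 0.002, -0.04], [0, 0, 0]],
  [1, [0, 0, -0.025], [0, 0, 0]],
  [0.2, [0, 0, -0.014], [0, 0, 0]],
  [-0.3, [0, 0, 0], [0, 0, 0]],
  [-1, [0, 0, 0], [0, 0, 0]],
  [-1, [0, 0, 0], [0, 0, 0]],
  [-1, [0, 0, 0], [0, 0, 0]],
  [-1, [0, 0, 0], [0, 0, 0]],
])

```text
t: 3.35
eef_pos: [0.531, 0.2371, 0.0431]
tcp_rot: [3.141, -0.002, 0.547]
ft_force: [-0.8, -0.3, 7.7]
width: 0.15
gripper_force: 59.5
```

Run:
```python
from station import sensors,eyes,r
import numpy as np,cv2
o=sensors.get_obs();print({k:np.round(o[k],3) for k in('t','eef_pos','tcp_rot','ft_force','wrist_torque','width','gripper_force','qpos')})
a=eyes.capture('top');np.save('top1.npy',a,allow_pickle=True);b=eyes.capture('side');np.save('side1.npy',b,allow_pickle=True)
f=lambda x:cv2.resize(x[:,:,::-1],(400,400),interpolation=cv2.INTER_CUBIC)
cv2.imwrite('pics/g1.png',np.hstack([f(a['color'][165:245,165:245]),f(b['color'][150:230,190:270])]))
```

```text
{'t': np.float64(3.35), 'eef_pos': array([0.531, 0.237, 0.043]), 'tcp_rot': array([ 3.141e+00, -2.000e-03,  5.470e-01]), 'ft_force': array([-0.779, -0.305,  7.727]), 'wrist_torque': array([-0.068,  0.278,  0.05 ]), 'width': np.float64(0.15), 'gripper_force': np.float64(59.504), 'qpos': array([ 0.42 ,  0.477, -0.149,  0.942,  0.   ,  3.015])}
```

View pics/g1.png

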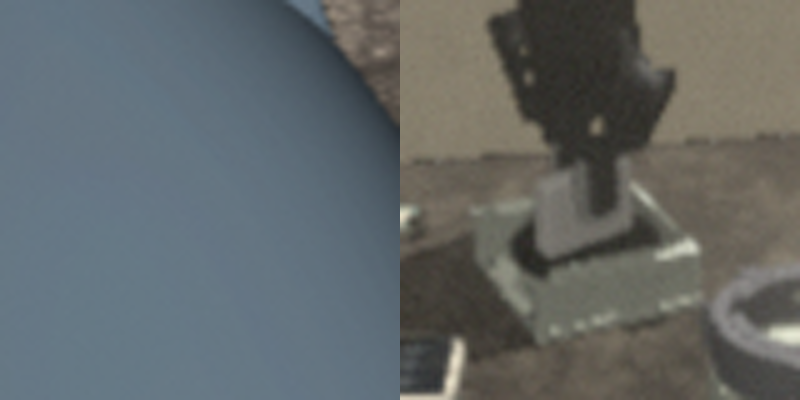

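The lid is gripped, and the side view shows the pads at the middle of the bar, with the fingers clear of the lips. I'll pull it out along the holder axis, about 66 mm.

>>> arm_command([
  [-1, [0, 0, 0.002], [0, 0, 0]],
  [-1, [-0.008, -0.0023, 0], [0, 0, 0]],
  [-1, [-0.01, -0.0029, 0], [0, 0, 0]],
  [-1, [-0.012, -0.0035, 0], [0, 0, 0]],
  [-1, [-0.012, -0.0035, 0], [0, 0, 0]],
  [-1, [-0.012, -0.0035, 0], [0, 0, 0]],
  [-1, [-0.01, -0.0029, 0], [0, 0, 0]],
  [-1, [0, 0, 0], [0, 0, 0]],
  [-1, [0, 0, 0], [0, 0, 0]],
])

```text
t: 4.58
eef_pos: [0.4666, 0.2183, 0.0441]
tcp_rot: [3.142, -0.001, 0.547]
ft_force: [0.2, 0.3, -1.6]
width: 0.153
gripper_force: 58.4
```

Run:
```python
from station import sensors,eyes,r
import numpy as np,cv2
b=eyes.capture('side');np.save('side2.npy',b,allow_pickle=True)
f=lambda x:cv2.resize(x[:,:,::-1],(600,600),interpolation=cv2.INTER_CUBIC)
cv2.imwrite('pics/g2.png',f(b['color'][150:250,160:260]))
```

```text
(no output)
```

View pics/g2.png

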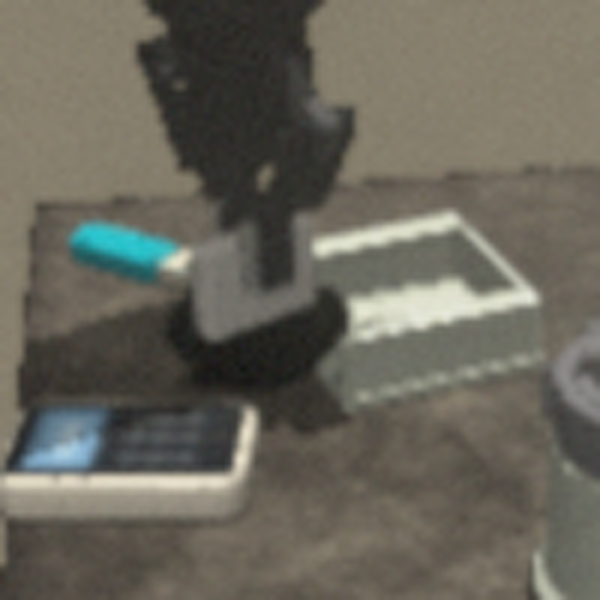

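The lid is out, level, and clear of the lips and the card reader. Next I'll lift it, carry it and rotate it +2.28 rad to the other-way-round slot angle. That direction keeps joint 6 in range.

>>> arm_command([
  [-1, [0, 0, 0.03], [0, 0, 0]],
  [-1, [0, 0, 0.05], [0, 0, 0]],
  [-1, [0, 0, 0.05], [0, 0, 0.1]],
  [-1, [0.01, -0.015, 0.016], [0, 0, 0.17]],
  [-1, [0.01, -0.015, 0], [0, 0, 0.18]],
  [-1, [0.01, -0.015, 0], [0, 0, 0.18]],
  [-1, [0.01, -0.015, 0], [0, 0, 0.18]],
  [-1, [0.01, -0.015, 0], [0, 0, 0.18]],
  [-1, [0.01, -0.015, 0], [0, 0, 0.18]],
  [-1, [0.01, -0.015, 0], [0, 0, 0.18]],
  [-1, [0.01, -0.015, 0], [0, 0, 0.18]],
  [-1, [0.01, -0.015, 0], [0, 0, 0.18]],
])

```text
t: 6.12
eef_pos: [0.5568, 0.0826, 0.1898]
tcp_rot: [-3.142, -0.0, 2.263]
ft_force: [0.0, 0.8, -1.6]
width: 0.15
gripper_force: 58.7
```

>>> arm_command([
  [-1, [0.01, -0.015, 0], [0, 0, 0.18]],
  [-1, [0.015, -0.02, 0], [0, 0, 0.18]],
  [-1, [0.015, -0.02, 0], [0, 0, 0.18]],
  [-1, [0.009, -0.007, 0], [0, 0, 0.03]],
  [-1, [0, 0, 0], [0, 0, 0]],
  [-1, [0, 0, 0], [0, 0, 0]],
])

```text
t: 6.88
eef_pos: [0.605, 0.0214, 0.1898]
tcp_rot: [-3.142, -0.0, 2.826]
ft_force: [0.4, -1.0, -2.6]
width: 0.152
gripper_force: 58.7
```

>>> arm_command([
  [-1, [0.001, 0, -0.025], [0, 0, 0]],
  [-1, [0, 0, -0.018], [0, 0, 0]],
  [-1, [0, 0, 0], [0, 0, 0]],
  [-1, [0, 0, 0], [0, 0, 0]],
])

```text
t: 7.38
eef_pos: [0.6064, 0.0214, 0.1479]
tcp_rot: [3.141, 0.001, 2.827]
ft_force: [0.2, -0.3, -1.5]
width: 0.152
gripper_force: 58.7
```

Run:
```python
from station import sensors,eyes,r
import numpy as np,cv2
a=eyes.capture('top');np.save('top3.npy',a,allow_pickle=True)
b=eyes.capture('side');np.save('side3.npy',b,allow_pickle=True)
f=lambda x:cv2.resize(x[:,:,::-1],(400,400),interpolation=cv2.INTER_CUBIC)
cv2.imwrite('pics/g3.png',np.hstack([f(a['color'][136:216,256:336]),f(b['color'][180:260,230:310])]))
```

```text
(no output)
```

View pics/g3.png

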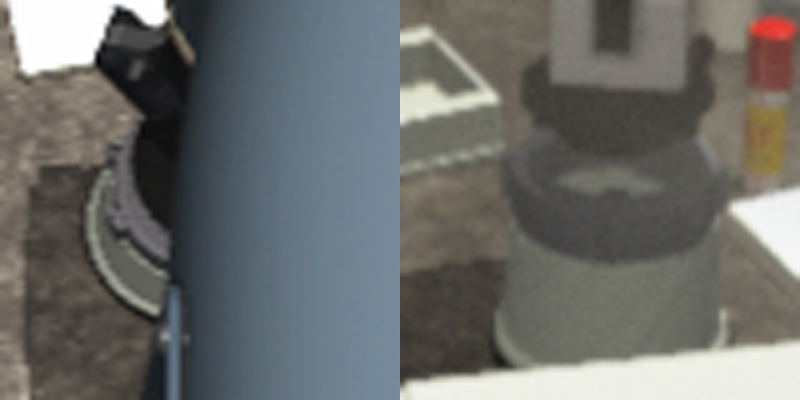

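The side view shows the lid's flange spanning columns 522–715 above the ring at 502–730, so it is roughly centred. I'll check that offset numerically.

Run:
```python
from h import *
d=load('side3.npy');im=d['color'].mean(2)
t=np.linspace(0,6.283,200)
def ext(c,r,z):
    q=proj(d,np.c_[c[0]+r*np.cos(t),c[1]+r*np.sin(t),np.full(200,z)]);return q[:,0].min(),q[:,0].max(),q[q[:,0].argmin(),1],q[:,1].max()
dz=.148-.0375
print('pred flange',ext((.6064,.0214),.04,dz+.016),ext((.6064,.0214),.04,dz+.021))
print('pred rim',ext((.606,.021),.044,.095),'foot',ext((.606,.021),.0535,.0))
def edges(v,a,b):
    s=cv2.GaussianBlur(d['color'].astype(np.float32).mean(2),(3,1),0)[v,a:b];return [int(x) for x in s]
for v in (196,198,200): print(v,edges(v,325-95,250+70) if 0 else edges(v,230,312))
for v in (216,218,222,226,230): print(v,edges(v,326-98,312))
```

```text
pred flange (np.float64(252.68490968216184), np.float64(291.52751838140233), np.float64(198.81799561038096), np.float64(208.0343383193556)) (np.float64(252.6717988235902), np.float64(291.6258663999975), np.float64(196.65380379912705), np.float64(205.79560646044283))
pred rim (np.float64(250.7041418417518), np.float64(292.6953039759784), np.float64(212.28084049651602), np.float64(222.96625451486887)) foot (np.float64(246.74573340947896), np.float64(295.15494938845137), np.float64(250.20969824317302), np.float64(264.3652307439656))
196 [113, 115, 124, 140, 150, 150, 141, 121, 104, 98, 95, 95, 96, 104, 129, 159, 161, 135, 109, 98, 95, 95, 95, 90, 78, 67, 61, 61, 63, 71, 86, 96, 99, 101, 104, 104, 104, 105, 106, 106, 108, 113, 115, 117, 118, 118, 117, 117, 118, 119, 119, 119, 120, 120, 117, 113, 101, 84, 70, 66, 67, 73, 85, 100, 109, 112, 111, 107, 100, 91, 86, 87, 89, 89, 87, 85, 84, 87, 93, 99, 105, 107]
198 [202, 201, 205, 211, 216, 216, 208, 186, 156, 129, 117, 124, 141, 155, 166, 178, 193, 199, 179, 139, 108, 99, 99, 92, 78, 67, 65, 63, 62, 63, 64, 63, 62, 62, 63, 64, 64, 65, 66, 65
[... 1734 characters left out ...]
102, 99, 96, 92, 90, 90, 89, 88, 89, 93, 97, 98, 96, 96, 98, 98, 96, 93, 90, 84, 75, 68, 66, 66, 68, 70, 70, 71, 73, 74, 74, 74, 75, 74, 73, 72, 72, 75, 78, 78, 77, 76, 78, 78, 78, 79, 78, 78, 78, 77, 76, 77, 77, 76, 77, 80, 89, 100, 105, 106, 109, 115, 119, 125, 145, 183, 219, 237, 243, 243, 243, 243, 243, 242, 242, 243, 243]
230 [97, 99, 100, 101, 101, 99, 98, 99, 101, 100, 98, 93, 89, 87, 88, 87, 86, 87, 90, 94, 99, 102, 103, 99, 95, 94, 95, 97, 100, 101, 100, 96, 91, 85, 79, 74, 71, 71, 72, 73, 75, 75, 74, 72, 73, 73, 71, 72, 74, 74, 74, 76, 76, 76, 76, 79, 82, 85, 87, 93, 98, 100, 100, 99, 99, 102, 106, 106, 104, 102, 102, 106, 112, 116, 122, 143, 184, 222, 240, 244, 245, 244, 244, 244]
```

>>> arm_command([
  [-1, [0.0005, 0, -0.008], [0, 0, 0]],
  [-1, [0, 0, -0.006], [0, 0, 0]],
  [-1, [0, 0, -0.003], [0, 0, 0]],
  [-1, [0, 0, -0.003], [0, 0, 0]],
  [-1, [0, 0, 0], [0, 0, 0]],
])

```text
t: 8.1
eef_pos: [0.6067, 0.0213, 0.1267]
tcp_rot: [3.141, -0.0, 2.827]
ft_force: [1.7, 2.4, -4.0]
width: 0.154
gripper_force: 58.5
```

>>> arm_command([
  [-1, [0, 0, -0.003], [0, 0, 0]],
  [-1, [0, 0, -0.003], [0, 0, 0]],
  [-1, [0, 0, -0.002], [0, 0, 0]],
  [-1, [0, 0, -0.002], [0, 0, 0]],
  [-1, [0, 0, 0], [0, 0, 0]],
  [-1, [0, 0, 0], [0, 0, 0]],
])

```text
t: 8.85
eef_pos: [0.6066, 0.0211, 0.1168]
tcp_rot: [-3.141, -0.0, 2.827]
ft_force: [1.4, 3.0, -3.2]
width: 0.15
gripper_force: 58.6
```

>>> arm_command([
  [-1, [0, 0, -0.001], [0, 0, 0]],
  [-1, [0, 0, -0.001], [0, 0, 0]],
  [-1, [0, 0, 0], [0, 0, 0]],
  [-1, [0, 0, 0], [0, 0, 0]],
])

```text
t: 9.35
eef_pos: [0.6066, 0.0211, 0.116]
tcp_rot: [3.141, 0.001, 2.827]
ft_force: [-7.0, 2.8, 13.7]
width: 0.155
gripper_force: 61.1
```

Seated: the upward reaction is about 14 N at TCP z 0.116. Now I'll turn clockwise in two parts, easing the push and compensating for the roughly 2 mm offset of the lid axis along the bar.

>>> arm_command([
  [-1, [0, 0, 0.0005], [0, 0, 0]],
  [-1, [0, 0, 0], [0, 0, -0.05]],
  [-1, [0, 0, 0], [0, 0, -0.07]],
  [-1, [0.0002, 0.0002, 0], [0, 0, -0.07]],
  [-1, [0.0002, 0.0002, 0], [0, 0, -0.07]],
  [-1, [0.0002, 0.0002, 0], [0, 0, -0.07]],
  [-1, [0, 0, 0], [0, 0, -0.05]],
  [-1, [0, 0, 0], [0, 0, 0]],
  [-1, [0, 0, 0], [0, 0, 0]],
])

```text
t: 10.48
eef_pos: [0.6079, 0.0218, 0.1161]
tcp_rot: [3.14, 0.001, 2.448]
ft_force: [1.0, 3.8, 6.6]
width: 0.15
gripper_force: 60.0
```

Run:
```python
from station import sensors
o=sensors.get_obs();print({k:o[k] for k in('ft_force','wrist_torque','qpos')})
```

```text
{'ft_force': array([1.04913096, 3.78160602, 6.60679407]), 'wrist_torque': array([ 0.77911668, -0.48406773,  0.1044952 ]), 'qpos': array([3.58328885e-02, 4.76250962e-01, 4.49797362e-02, 1.13804203e+00,
       1.61528276e-04, 7.29139226e-01])}
```

>>> arm_command([
  [-1, [0, 0, 0], [0, 0, -0.06]],
  [-1, [0.0002, 0.0002, 0], [0, 0, -0.07]],
  [-1, [0.0002, 0.0002, 0], [0, 0, -0.07]],
  [-1, [0, 0.0002, 0], [0, 0, -0.07]],
  [-1, [0, 0, 0], [0, 0, -0.07]],
  [-1, [0, 0, 0], [0, 0, -0.06]],
  [-1, [0, 0, 0], [0, 0, 0]],
  [-1, [0, 0, 0], [0, 0, 0]],
  [-1, [0, 0, 0], [0, 0, 0]],
  [-1, [0, 0, 0], [0, 0, 0]],
])

```text
t: 11.72
eef_pos: [0.6079, 0.0219, 0.116]
tcp_rot: [3.141, 0.001, 2.048]
ft_force: [-2.0, 0.5, 7.3]
width: 0.147
gripper_force: 60.2
```

Run:
```python
from station import sensors,eyes,r
import numpy as np,cv2
o=sensors.get_obs();print({k:o[k] for k in('ft_force','wrist_torque')})
a=eyes.capture('top');b=eyes.capture('side')
f=lambda x:cv2.resize(x[:,:,::-1],(400,400),interpolation=cv2.INTER_CUBIC)
cv2.imwrite('pics/g4.png',np.hstack([f(a['color'][136:216,256:336]),f(b['color'][180:260,230:310])]))
```

```text
{'ft_force': array([-1.95543752,  0.50110152,  7.27531997]), 'wrist_torque': array([-0.11839111,  0.05032905, -0.00896499])}
```

View pics/g4.png

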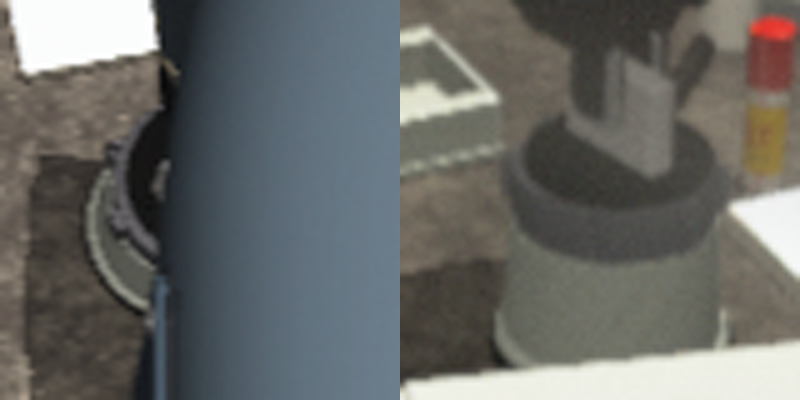

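The side view shows the flange flush on the rim at about (620,170) and the bar turned to the half mark, near (650,140), still gripped. I'll hand it in.

```bash
python3 -c "
from station import r
print(r.finish_job())"
```

```text
the job is handed in; nothing more can be done
None
```

The lid is seated on the grinder, turned clockwise to the half mark by arm yaw and still gripped with about 60 N. The job is handed in, and no verdict was returned. I couldn't read the drive ring directly, and wrist torque at the half mark read near zero rather than the expected 0.075 N m.

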